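# Washed tumbler onto the free drying peg

### The arm

A 6-joint arm with a two-finger parallel gripper is mounted at the origin on the work surface. World frame = base frame: x ahead of the robot, y to its left, z up, the work surface at z = 0. Lengths are in m, angles in rad, forces in N, time in s.
With the tool pointing down it reaches from about 0.225 to 0.875 m from the base axis. Payload 3.4 kg.
Tool frame: the origin (TCP) lies on the centre line of the jaws, within the pads' length; the fingertips stand 11 mm ahead of it and the grasp point (between the pads) lies 8 mm behind it; z points along the fingers, y is the line along which they close (so a half turn about z gives the same grasp; the last joint's range is limited). The gripper opens to 85 mm and grips with 20 to 120 N. Pads are 22 mm wide; open, the fingers measure 114 mm over their backs; the gripper's body (76 mm by 85 mm) begins 54 mm behind the grasp point. The pads swing forward as they close: fully open they stand 13 mm farther back than shut.
Start: joints at [1.09, 0.276, 1.505, -0, 1.361, -0.121], TCP at [0.202, 0.538, 0.242] pointing down, gripper open.
Joint ranges: [-2.89, 2.89], [-0.75, 2.08], [0.22, 2.7], [-1.18, 4.32], [0.11, 2.71], [-2.7, 2.7]. Speed limits (rad/s): [2.57, 2.57, 3.14, 3.14, 3.14, 3.14].

### API

Orientations are given as a unit quaternion [w, x, y, z].
In Python, from rig import manip, eyes, job gives the robot as it stands.
- The arm moves only by the tool drive_tool, never from a script. Its argument "rows" is a list of rows, each a list of 3 entries, a list of its own where there are three numbers: the turn, a rotation vector about the world's x, y, z in rad, then the shift along the world's x, y, z in cm, then the finger opening in cm, from 0 to 8.54. A call has 1 to 8 rows; each row shifts and turns the commanded pose from where the row before left it; what a row does not reach is not made up. A row lasts 1/8 s, in which the tool goes at most 62.5 mm and 10.7 degrees, less where a joint would pass 70% of its speed; a pose out of reach is approached as far as the arm can. A call is refused whole if a number of a shift passes 6.25 or a number of a turn 0.188, either way. A call with a gripper value outside its range is refused whole. The fingers move at their own pace and stop on an object; "force" is the grip in N (left out, the last holds). Time passes only in rows, so rows that do not move let the fingers close. It gives the time, the measured TCP pose, the force, the opening and the grip force at its end, in the units of the state.
- manip.get_state(): the state, without advancing time (a new reading comes with each control period).
- eyes.get_image(name): name is "scene" or "top"; returns the picture (384x512x3 uint8, red, green, blue); there is no depth.
- eyes.get_calibration(name): a dict with "camera_matrix" (3x3 intrinsics, pixels), "view" (4x4, takes a point from world to camera coordinates). Camera axes: x right, y up, looking along -z (the intrinsics and any distortion apply to the point x, -y, -z); pixel columns grow to the right and rows downward; lengths in m; the calibration is good to about 2 mm. A picture is of the moment at which its call begins. get_calibration takes no time and is no camera call.
- job.sign_off(): hands the job in; it is judged then, once.
The state is a dict: "clock": time; "qpos": joint angles; "qd": joint speeds; "effort": joint torques, N m; "position": TCP position; "ee_rot": TCP orientation; "contact_force": force on the tool from outside, world axes, zero at the start; "moment": the same for the moment, N m; "width": finger opening in m; "gripper_force": force on a finger pad.
Only numpy, scipy, OpenCV 4.12 (cv2) and the standard library are available. Lean on these libraries where they do the work, as an engineer would, in place of code of your own. Each camera call takes 0.05 s, during which the arm holds its last target. There are 200 camera calls.

### The job

Take the blue tumbler lying in its draining cradle, turn it mouth down and lower it over the peg of the empty drying stand until its rim sits flat on the wooden foot, letting go only once it is down. Leave the green tumbler in its cradle and the yellow tumbler on its own peg where they are.

Things in the scene. Friction and masses are not known exactly. Their poses are not given: they have to be found in the camera images.
- blue_cup: Blue steel tumbler, a straight round cup, 60 mm outer diameter, 120 mm long, wall 3 mm, 0.1 to 0.2 kg. Origin: centre of its closed base's outside; z axis runs from base to open mouth. Lies level, axis about 40 mm up, in a low wire cradle (fixed, 14 mm high, under it), mouth to the robot's left (+y) within 35 degrees. Gripped across, 25 mm from the base, by a gripper leaning 45 degrees back over the base, it can be set down with a 45 degree lean again.
- free_stand: Empty drying stand, fixed: round wooden foot, diameter 104, height 18 mm, with a central upright black peg, diameter 18 mm, tip 93 mm above the worktop. Origin: centre of the foot's underside, on the peg's axis; z up. A tumbler fully down has its rim 18 mm and its base 138 mm above this origin. An identical stand holds the yellow tumbler.
- green_cup: Green steel tumbler, a straight round cup, 60 mm outer diameter, 120 mm long, wall 3 mm, 0.1 to 0.2 kg. Origin: centre of its closed base's outside; z axis runs from base to open mouth. Lies in a cradle of its own just like the blue one; a bystander, to be left alone.
- yellow_cup: Yellow steel tumbler, a straight round cup, 60 mm outer diameter, 120 mm long, wall 3 mm, 0.1 to 0.2 kg. Origin: centre of its closed base's outside; z axis runs from base to open mouth. Stands mouth down on the other drying stand, its base 138 mm above the worktop; a bystander, to be left alone.

How it is judged:
By the outcome, as a careful person would: the job done as asked, in the order asked, and still so for the second after the job is handed in, with the robot touching nothing.
It also fails if it takes over 51 s, if anything falls off the work surface, if the arm or the gripper's body presses on something with over 40 N, if the wrist force passes 120 N, or if a joint passes its speed limit or range.

## Working session

There is one attempt and no reset: what is moved stays moved. The work goes in short steps, Python scripts to look and compute and a tool call to move; the robot and the scene stay as the last step left them, time stands still between calls to the robot, and variables do not carry over. Pictures are saved under pics/ and viewed, at most 10 in all, crops included, and the job is handed in when it is done.

Besides the shell and the picture viewer there is one more tool, called after "Request:" as name(argument=value, ...), one argument or row to a line, values as JSON. drive_tool: Moves the arm, as the interface text tells. Its arguments: {"type":"object","properties":{"rows":{"type":"array"},"force":{"type":"number"}},"required":["rows"]}

```bash
mkdir -p pics; ls; python3 - <<'E'
from rig import manip, eyes, job
import cv2, numpy as np
for n in ("scene","top"):
    im=eyes.get_image(n); cv2.imwrite(f"pics/{n}0.png",im[:,:,::-1])
    c=eyes.get_calibration(n); print(n,{k:np.round(v,4).tolist() if not isinstance(v,str) else v for k,v in c.items()})
print(manip.get_state())
E
```

```text
pics
scene {'camera_matrix': [[397.906, 0.0, 253.7404], [0.0, 397.906, 203.6765], [0.0, 0.0, 1.0]], 'view': [[-0.2566, 0.9664, -0.0171, 0.1379], [-0.7691, -0.1935, 0.6091, 0.3233], [0.5853, 0.1694, 0.7929, -1.5132], [0.0, 0.0, 0.0, 1.0]]}
top {'camera_matrix': [[481.0116, 0.0, 266.1061], [0.0, 481.0116, 193.7604], [0.0, 0.0, 1.0]], 'view': [[0.0248, -0.9995, -0.0184, -0.0185], [0.9954, 0.023, 0.093, -0.5179], [-0.0926, -0.0206, 0.9955, -1.3758], [0.0, 0.0, 0.0, 1.0]]}
{'clock': 0.1, 'qpos': array([ 1.08998934e+00,  2.76496419e-01,  1.50600971e+00,  6.30253232e-06,
        1.36071856e+00, -1.20999458e-01]), 'qd': array([-4.43705016e-05, -7.23974762e-04, -3.83811144e-03, -1.14898015e-03,
        2.81663259e-03, -3.52199831e-04]), 'effort': array([ 2.38007175e-03, -4.17699194e+01, -2.46406496e+01, -2.85593760e-04,
        5.76134044e-03,  2.00761298e-05]), 'position': array([0.20224073, 0.53776442, 0.24154509]), 'ee_rot': array([-2.44796479e-04,  1.78935481e-01,  9.83860472e-01, -7.78439214e-04]), 'contact_force': array([-0.36039486, -0.31566916,  0.70563565]), 'moment': array([ 0.01258946, -0.02786261,  0.0511574 ]), 'gripper_force': 0.0, 'width': 0.08513997213690774}
```

View pics/scene0.png

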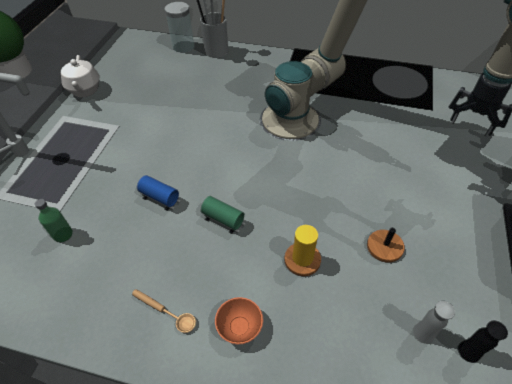

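View pics/top0.png

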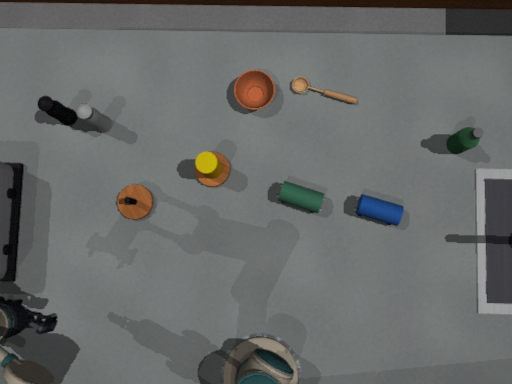

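Scene picture: blue cup at about (158,191), green (222,213), yellow (305,245), empty stand (386,245). Top picture: blue (380,210), green (300,197), yellow (207,165), empty stand (135,202).

```bash
cat > h.py <<'E'
from rig import manip, eyes, job
import cv2, numpy as np
from scipy.spatial.transform import Rotation as R
HS={'blue':((105,120,40),(130,255,255)),'green':((65,60,30),(90,255,255)),'yellow':((24,150,80),(34,255,255)),'orange':((5,110,60),(20,255,255))}
def cast(n,px,z):
    c=eyes.get_calibration(n);K=c['camera_matrix'];V=c['view'];px=np.atleast_2d(px).astype(float)
    d=(np.c_[px,np.ones(len(px))]@np.linalg.inv(K).T)*[1,-1,-1]
    d=d@V[:3,:3];o=-V[:3,:3].T@V[:3,3]
    return o+d*((z-o[2])/d[:,2])[:,None]
def proj(n,P):
    c=eyes.get_calibration(n);V=c['view'];p=np.atleast_2d(P)@V[:3,:3].T+V[:3,3]
    p=(p*[1,-1,-1])@c['camera_matrix'].T;return p[:,:2]/p[:,2:]
def blobs(im,col,amin=60):
    m=cv2.inRange(cv2.cvtColor(im,cv2.COLOR_RGB2HSV),*HS[col])
    cs,_=cv2.findContours(m,cv2.RETR_EXTERNAL,cv2.CHAIN_APPROX_NONE)
    return sorted([c[:,0] for c in cs if cv2.contourArea(c)>amin],key=lambda c:-cv2.contourArea(c))
E
python3 - <<'E'
from h import *
for n in ("scene","top"):
    im=eyes.get_image(n)
    for col,z in (('blue',.04),('green',.04),('yellow',.078),('orange',.012)):
        for b in blobs(im,col)[:4]:
            w=cast(n,b,z)[:,:2]*1000
            (c,s,a)=cv2.minAreaRect(w.astype(np.float32)); box=cv2.boxPoints((c,s,a))
            e=box[1]-box[0]; f=box[2]-box[1]; L=e if np.hypot(*e)>np.hypot(*f) else f
            cc,r=cv2.minEnclosingCircle(w.astype(np.float32))
            print(n,col,b.mean(0).round(),'c',np.round(c,1),'size',np.round(s,1),'dir',np.degrees(np.arctan2(L[1],L[0])).round(1),'circ',np.round(cc,1),round(r,1))
E
```

```text
scene blue [158. 191.] c [ 480.1 -329.5] size [158.1  65.2] dir 74.3 circ [ 479.  -329.2] 82.4
scene green [222. 212.] c [ 512.4 -106.1] size [146.9  65.6] dir 72.8 circ [ 509.4 -105.7] 76.5
scene green [ 55. 224.] c [ 673.1 -576.3] size [157.1  59.4] dir 58.7 circ [ 676.5 -578.3] 78.7
scene green [277.  98.] c [-57.7 -66.1] size [157.9  80.7] dir 28.0 circ [-63.4 -55.5] 80.2
scene yellow [306. 235.] c [553.  156.1] size [59.7 62.9] dir -10.9 circ [553.2 155.1] 32.0
scene orange [238. 320.] c [810.2  31.8] size [119.2 121.6] dir -75.6 circ [809.8  31.9] 61.9
scene orange [386. 245.] c [488.  381.8] size [105.1  99.5] dir 2.1 circ [489.3 381.6] 54.1
scene orange [302. 261.] c [596.7 157.3] size [ 92.7 101.5] dir -88.5 circ [593.3 156.4] 53.5
top blue [379. 210.] c [ 478.4 -331.2] size [129.   58.4] dir 74.5 circ [ 477.6 -329.9] 66.1
top green [301. 197.] c [ 510.7 -106.1] size [123.5  58.9] dir 73.5 circ [ 511.3 -105.3] 65.0
top green [463. 140.] c [ 682.5 -567.5] size [59.5 93.8] dir -58.4 circ [ 682.6 -569.1] 48.3
top yellow [206. 162.] c [597.8 164.5] size [59.9 62.3] dir -88.7 circ [597.7 164.2] 31.9
top orange [254.  89.] c [832.4  38.3] size [119.9 120.1] dir -88.7 circ [832.4  38.3] 61.6
top orange [135. 202.] c [486.1 381.2] size [100.4 104. ] dir -88.7 circ [486.9 381.2] 52.7
top orange [214. 171.] c [584.8 151.8] size [ 90.6 101.6] dir -48.7 circ [589.2 155.8] 51.9
top orange [300.  84.] c [850.2 -99.2] size [46.1 41.9] dir 1.0 circ [850.2 -99.4] 23.4
```

```bash
cat >> h.py <<'E'
def fkR(q): 
    return R.from_euler('z',q[0])*R.from_euler('y',q[1]+q[2])*R.from_euler('z',q[3])*R.from_euler('y',q[4])*R.from_euler('z',q[5])
def tool(az,lean,flip=1):
    # approach a with horizontal heading az (deg), lean deg from vertical; y horizontal
    h=np.array([np.cos(np.radians(az)),np.sin(np.radians(az)),0]); s=np.radians(lean)
    a=np.sin(s)*h-np.cos(s)*np.array([0,0,1]); y=flip*np.cross([0,0,1],h); 
    return R.from_matrix(np.c_[np.cross(y,a),y,a])
def st():
    s=manip.get_state(); return s,R.from_quat(np.r_[s['ee_rot'][1:],s['ee_rot'][0]])
E
python3 - <<'E'
from h import *
s,Rm=st(); q=s['qpos']; C=fkR(q).inv()*Rm; print('C',C.as_rotvec())
def wrist(T,q1,A):
    W=(R.from_euler('y',A)).inv()*R.from_euler('z',q1).inv()*T*C.inv()
    e=W.as_euler('ZYZ'); return np.degrees(e)
def show(lbl,T,q1):
    for A in (95,115):
        print(lbl,A,wrist(T,np.radians(q1),np.radians(A)).round())
for f in (1,-1):
    show(f'start f{f}',tool(1.09*57.3-0,0,f),62)
    show(f'blue f{f}',tool(74.4,45,f),-45)
    for rel in (-60,-30,0,30,60,90,120,150,180):
        # after flip about y: same y axis, heading reversed => tool with lean 45, heading = az ; y keeps: flip sign = -f
        show(f'place f{f} rel{rel}',tool(38+rel,45,-f),38)
E
```

```text
C [-3.41403694e-16  9.53762700e-17  1.57079633e+00]
start f1 95 [ -0.  85. -90.]
start f1 115 [ -0.  65. -90.]
blue f1 95 [ 40. 107. 155.]
blue f1 115 [ 38.  91. 142.]
place f1 rel-60 95 [-42.  66. 161.]
place f1 rel-60 115 [-51.  52. 178.]
place f1 rel-30 95 [-29.  48. 132.]
place f1 rel-30 115 [-43.  31. 151.]
place f1 rel0 95 [ 0. 40. 90.]
place f1 rel0 115 [ 0. 20. 90.]
place f1 rel30 95 [29. 48. 48.]
place f1 rel30 115 [43. 31. 29.]
place f1 rel60 95 [42. 66. 19.]
place f1 rel60 115 [51. 52.  2.]
place f1 rel90 95 [45. 86. -4.]
place f1 rel90 115 [ 48.  73. -18.]
place f1 rel120 95 [ 40. 107. -26.]
place f1 rel120 115 [ 38.  91. -38.]
place f1 rel150 95 [ 25. 123. -53.]
place f1 rel150 115 [ 21. 105. -62.]
place f1 rel180 95 [ -0. 130. -90.]
place f1 rel180 115 [  0. 110. -90.]
start f-1 95 [ 0. 85. 90.]
start f-1 115 [ 0. 65. 90.]
blue f-1 95 [ 40. 107. -25.]
blue f-1 115 [ 38.  91. -38.]
place f-1 rel-60 95 [-42.  66. -19.]
place f-1 rel-60 115 [-51.  52.  -2.]
place f-1 rel-30 95 [-29.  48. -48.]
place f-1 rel-30 115 [-43.  31. -29.]
place f-1 rel0 95 [ -0.  40. -90.]
place f-1 rel0 115 [ -0.  20. -90.]
place f-1 rel30 95 [  29.   48. -132.]
place f-1 rel30 115 [  43.   31. -151.]
place f-1 rel60 95 [  42.   66. -161.]
place f-1 rel60 115 [  51.   52. -178.]
place f-1 rel90 95 [ 45.  86. 176.]
place f-1 rel90 115 [ 48.  73. 162.]
place f-1 rel120 95 [ 40. 107. 154.]
place f-1 rel120 115 [ 38.  91. 142.]
place f-1 rel150 95 [ 25. 123. 127.]
place f-1 rel150 115 [ 21. 105. 118.]
place f-1 rel180 95 [  0. 130.  90.]
place f-1 rel180 115 [  0. 110.  90.]
```

```bash
cat >> h.py <<'E'
D=np.array([np.cos(np.radians(74.4)),np.sin(np.radians(74.4)),0])
C0=np.array([.479,-.330,.040]); STAND=np.array([.487,.381,0])
def left(P,T):
    s,Rm=st(); v=(T*Rm.inv()).as_rotvec(); d=(np.array(P)-s['position'])*100
    print('t',round(s['clock'],2),'pos',s['position'].round(4),'qdeg',np.degrees(s['qpos']).round(),'F',s['contact_force'].round(1),'w',round(s['width'],4),'gf',round(s['gripper_force'],1))
    print('shift cm',d.round(2),'rotvec',v.round(4),'deg',np.degrees(np.linalg.norm(v)).round(1))
def grasp(back=0.): 
    T=tool(74.4,45,-1);a=T.as_matrix()[:,2]; return C0-.035*D+(.008-back)*a,T
E
python3 -c "
from h import *
left(*grasp(.12))"
```

```text
t 0.2 pos [0.2023 0.5379 0.2418] qdeg [62. 16. 86. -0. 78. -7.] F [ 0.3  0.1 -0.3] w 0.0854 gf 0.0
shift cm [ 24.6  -97.79 -12.26] rotvec [ 0.7663  0.3874 -1.4008] deg 94.1
```

Request:
drive_tool(
  rows=[
    [[0.0383, 0.0194, -0.07], [2.2, -4.9, 0], 8.5],
    [[0.0383, 0.0194, -0.07], [2.2, -4.9, 0], 8.5],
    [[0.0383, 0.0194, -0.07], [2.2, -4.9, 0], 8.5],
    [[0.0383, 0.0194, -0.07], [2.2, -4.9, 0], 8.5],
    [[0.0383, 0.0194, -0.07], [2.2, -4.9, 0], 8.5],
    [[0.0383, 0.0194, -0.07], [2.2, -4.9, 0], 8.5],
    [[0.0383, 0.0194, -0.07], [2.2, -4.9, 0], 8.5],
    [[0.0383, 0.0194, -0.07], [2.2, -4.9, 0], 8.5],
  ],
  force=40,
)

```text
clock: 1.2
position: [0.379, 0.1445, 0.2426]
ee_rot: [-0.102, 0.441, 0.881, 0.135]
contact_force: [0.8, 0.5, 0.2]
width: 0.085
gripper_force: 0.0
```

```bash
python3 -c "
from h import *
left(*grasp(.12))"
```

```text
t 1.2 pos [0.379  0.1445 0.2426] qdeg [ -6.   1. 107.  19.  78. -48.] F [0.8 0.5 0.2] w 0.085 gf 0.0
shift cm [  6.93 -58.45 -12.34] rotvec [ 0.459   0.2341 -0.8372] deg 56.3
```

Request:
drive_tool(
  rows=[
    [[0.0383, 0.0195, -0.07], [0.6, -4.9, 0], 8.5],
    [[0.0383, 0.0195, -0.07], [0.6, -4.9, 0], 8.5],
    [[0.0383, 0.0195, -0.07], [0.6, -4.9, 0], 8.5],
    [[0.0383, 0.0195, -0.07], [0.6, -4.9, 0], 8.5],
    [[0.0383, 0.0195, -0.07], [0.6, -4.9, 0], 8.5],
    [[0.0383, 0.0195, -0.07], [0.6, -4.9, 0], 8.5],
    [[0.0383, 0.0195, -0.07], [0.6, -4.9, 0], 8.5],
    [[0.0383, 0.0195, -0.07], [0.6, -4.9, 0], 8.5],
  ],
)

```text
clock: 2.2
position: [0.4266, -0.2477, 0.2421]
ee_rot: [-0.193, 0.655, 0.685, 0.255]
contact_force: [0.6, -0.4, 1.2]
width: 0.0849
gripper_force: 0.0
```

```bash
python3 -c "
from h import *
left(*grasp(.12))"
```

```text
t 2.2 pos [ 0.4266 -0.2477  0.2421] qdeg [-55.  22.  88.  24.  99. -60.] F [ 0.6 -0.4  1.2] w 0.0849 gf 0.0
shift cm [  2.17 -19.23 -12.29] rotvec [ 0.152   0.0769 -0.2775] deg 18.7
```

Request:
drive_tool(
  rows=[
    [[0.0304, 0.0154, -0.0555], [0.4, -3.8, 0], 8.5],
    [[0.0304, 0.0154, -0.0555], [0.4, -3.8, 0], 8.5],
    [[0.0304, 0.0154, -0.0555], [0.5, -3.8, 0], 8.5],
    [[0.0304, 0.0154, -0.0555], [0.5, -3.8, 0], 8.5],
    [[0.0304, 0.0154, -0.0555], [0.4, -4.0, -2.3], 8.5],
    [[0, 0, 0], [0, 0, -5], 8.5],
    [[0, 0, 0], [0, 0, -5], 8.5],
    [[0, 0, 0], [0, 0, 0], 8.5],
  ],
)

```text
clock: 3.2
position: [0.4473, -0.4362, 0.1157]
ee_rot: [-0.235, 0.735, 0.558, 0.305]
contact_force: [0.0, 0.5, 1.6]
width: 0.0851
gripper_force: 0.0
```

```bash
python3 - <<'E'
from h import *
left(*grasp(.12))
ims=[]
for n,(c,r) in (("scene",(158,191)),("top",(380,210))):
    im=eyes.get_image(n).copy()
    for b in (.12,0): 
        P,T=grasp(b)
    ims.append(cv2.resize(im[r-60:r+60,c-65:c+65][:,:,::-1],None,fx=3,fy=3))
    for b in blobs(im,'blue')[:1]:
        w=cast(n,b,.04)[:,:2]*1000
        print(n,cv2.minAreaRect(w.astype(np.float32)))
cv2.imwrite('pics/pre.png',np.hstack(ims))
E
```

```text
t 3.2 pos [ 0.4473 -0.4362  0.1157] qdeg [-66.  42.  74.  27. 101. -54.] F [0.  0.5 1.6] w 0.0851 gf 0.0
shift cm [ 0.1  -0.38  0.35] rotvec [-0.0067 -0.0041 -0.0025] deg 0.5
scene ((478.8956298828125, -331.49847412109375), (159.82418823242188, 64.77679443359375), 73.43425750732422)
top ((477.7874755859375, -331.87310791015625), (130.4189910888672, 59.437583923339844), 75.72145080566406)
```

View pics/pre.png

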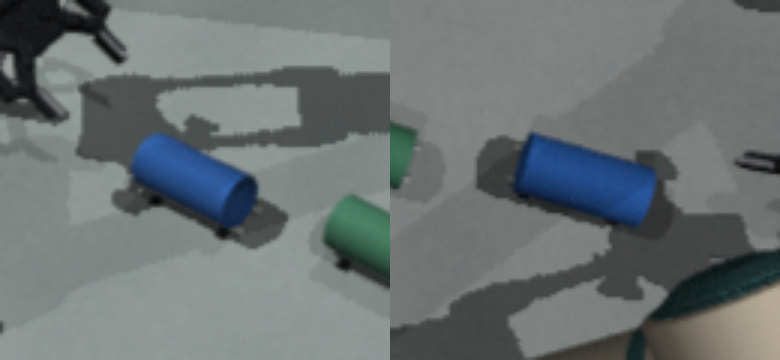

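Cup unmoved: blue with its base (dark-rimmed mouth is at lower right in scene crop (240,200), left in top crop (520,165)) facing the open fingers; views agree within 2 mm.

Request:
drive_tool(
  rows=[
    [[0, 0, 0], [0.34, 1.1, -1.16], 8.5],
    [[0, 0, 0], [0.34, 1.1, -1.16], 8.5],
    [[0, 0, 0], [0.34, 1.1, -1.16], 8.5],
    [[0, 0, 0], [0.34, 1.1, -1.16], 8.5],
    [[0, 0, 0], [0.34, 1.1, -1.16], 8.5],
    [[0, 0, 0], [0.34, 1.1, -1.16], 8.5],
    [[0, 0, 0], [0.34, 1.1, -1.16], 8.5],
    [[0, 0, 0], [0, 0, 0], 8.5],
  ],
)

```text
clock: 4.3
position: [0.4721, -0.3592, 0.0372]
ee_rot: [-0.233, 0.735, 0.56, 0.304]
contact_force: [0.3, -0.7, 0.8]
width: 0.0849
gripper_force: 0.0
```

```bash
python3 - <<'E'
from h import *
left(*grasp(0))
ims=[]
for n,(c,r) in (("scene",(158,191)),("top",(380,210))):
    im=eyes.get_image(n)
    ims.append(cv2.resize(im[r-60:r+60,c-65:c+65][:,:,::-1],None,fx=3,fy=3))
cv2.imwrite('pics/at.png',np.hstack(ims))
E
```

```text
t 4.3 pos [ 0.4721 -0.3592  0.0372] qdeg [-61.  43.  85.  29.  88. -57.] F [ 0.3 -0.7  0.8] w 0.0849 gf 0.0
shift cm [-0.1   0.1  -0.29] rotvec [-0.0014 -0.0008 -0.0037] deg 0.2
```

View pics/at.png

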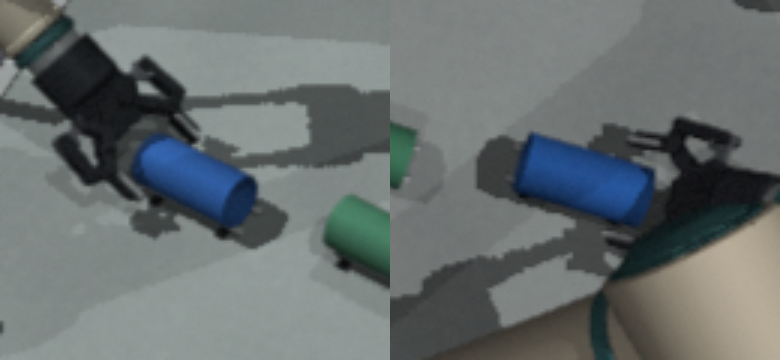

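Fingers straddle the cup near its base evenly (scene crop: pads at about (190,130) and (130,190)). Closing.

Request:
drive_tool(
  rows=[
    [[0, 0, 0], [0, 0.1, -0.2], 8.5],
    [[0, 0, 0], [0, 0, 0], 5.0],
    [[0, 0, 0], [0, 0, 0], 5.0],
    [[0, 0, 0], [0, 0, 0], 5.0],
    [[0, 0, 0], [0, 0, 0], 5.0],
    [[0, 0, 0], [0, 0, 0], 5.0],
    [[0, 0, 0], [0, 0, 0], 5.0],
    [[0, 0, 0], [0, 0, 0], 5.0],
  ],
  force=60,
)

```text
clock: 5.4
position: [0.4706, -0.3596, 0.0368]
ee_rot: [-0.233, 0.735, 0.56, 0.304]
contact_force: [-5.1, -0.6, 4.3]
width: 0.0593
gripper_force: 63.6
```

Request:
drive_tool(
  rows=[
    [[0, 0, 0], [0, 0, 1], 5.0],
    [[0, 0, 0], [0, 0, 2], 5.0],
    [[0, 0, 0], [0, 0, 3], 5.0],
    [[0, 0, 0], [0, 0, 4], 5.0],
    [[0, 0, 0], [0, 0, 4], 5.0],
    [[0, 0, 0], [0, 0, 4], 5.0],
    [[0, 0, 0], [0, 0, 4], 5.0],
    [[0, 0, 0], [0, 0, 2], 5.0],
  ],
)

```text
clock: 6.4
position: [0.4727, -0.3599, 0.2794]
ee_rot: [-0.229, 0.735, 0.561, 0.304]
contact_force: [0.8, 0.9, -3.0]
width: 0.059
gripper_force: 64.6
```

```bash
cat >> h.py <<'E'
def G(): 
    s,Rm=st(); return s['position']-.008*Rm.as_matrix()[:,2]
E
python3 - <<'E'
from h import *
left([.45,-.33,.27],tool(74.4-180,45,1))
E
```

```text
t 6.4 pos [ 0.4727 -0.3599  0.2794] qdeg [-61.  31.  71.  32. 110. -44.] F [ 0.8  0.9 -3. ] w 0.059 gf 64.6
shift cm [-2.27  2.99 -0.94] rotvec [-1.5088  0.4224 -0.0062] deg 89.8
```

Request:
drive_tool(
  rows=[
    [[-0.0943, 0.0264, 0], [0, 0, 0], 5.0],
    [[-0.0943, 0.0264, 0], [0, 0, 0], 5.0],
    [[-0.0943, 0.0264, 0], [0, 0, 0], 5.0],
    [[-0.0943, 0.0264, 0], [0, 0, 0], 5.0],
    [[-0.0943, 0.0264, 0], [0, 0, 0.2], 5.0],
    [[-0.0943, 0.0264, 0], [0, 0, 0.2], 5.0],
    [[-0.0943, 0.0264, 0], [0, 0, 0.2], 5.0],
    [[-0.0943, 0.0264, 0], [0, 0, 0.2], 5.0],
  ],
)

```text
clock: 7.4
position: [0.472, -0.359, 0.2841]
ee_rot: [-0.001, 0.796, 0.605, -0.001]
contact_force: [-0.8, -0.5, -2.6]
width: 0.0594
gripper_force: 64.6
```

Request:
drive_tool(
  rows=[
    [[-0.0943, 0.0264, 0], [0, 0, 0], 5.0],
    [[-0.0943, 0.0264, 0], [0, 0, 0], 5.0],
    [[-0.0943, 0.0264, 0], [0, 0, 0], 5.0],
    [[-0.0943, 0.0264, 0], [0, 0, 0], 5.0],
    [[-0.0943, 0.0264, 0], [0, 0, 0], 5.0],
    [[-0.0943, 0.0264, 0], [0, 0, 0], 5.0],
    [[-0.0943, 0.0264, 0], [0, 0, 0], 5.0],
    [[-0.0943, 0.0264, 0], [0, 0, 0], 5.0],
  ],
)

```text
clock: 8.4
position: [0.4717, -0.3587, 0.2835]
ee_rot: [0.229, 0.736, 0.559, -0.305]
contact_force: [-0.6, -0.3, -2.0]
width: 0.0594
gripper_force: 64.7
```

```bash
python3 - <<'E'
from h import *
T=tool(-37,45,1)
left(STAND+[0,0,.115+.14]+.008*T.as_matrix()[:,2],T)
s,Rm=st(); c=Rm.as_matrix(); a=c[:,2]; x=c[:,0]
print('R',c.round(3))
E
```

```text
t 8.4 pos [ 0.4717 -0.3587  0.2835] qdeg [-20.  16.  95. -47.  73.  12.] F [-0.6 -0.3 -2. ] w 0.0594 gf 64.7
shift cm [ 1.98 73.63 -3.41] rotvec [-1.0000e-03 -4.8000e-03  1.1984e+00] deg 68.7
R [[ 0.189  0.963 -0.193]
 [ 0.683 -0.27  -0.678]
 [-0.705 -0.004 -0.709]]
```

Request:
drive_tool(
  rows=[
    [[0, 0, 0.04], [-0.2, 3, 0], 5.0],
    [[0, 0, 0.075], [-0.3, 4.5, 0], 5.0],
    [[0, 0, 0.075], [-0.3, 4.6, 0], 5.0],
    [[0, 0, 0.075], [-0.3, 4.6, 0], 5.0],
    [[0, 0, 0.075], [-0.3, 4.6, 0], 5.0],
    [[0, 0, 0.075], [-0.3, 4.6, 0], 5.0],
    [[0, 0, 0.075], [0, 4.6, 0], 5.0],
    [[0, 0, 0.075], [0, 4.6, 0], 5.0],
  ],
)

```text
clock: 9.4
position: [0.4541, -0.007, 0.2835]
ee_rot: [0.304, 0.55, 0.743, -0.228]
contact_force: [0.3, -0.9, -1.9]
width: 0.0591
gripper_force: 65.1
```

Request:
drive_tool(
  rows=[
    [[0, 0, 0.075], [0, 4.6, 0], 5.0],
    [[0, 0, 0.075], [0.3, 4.6, 0], 5.0],
    [[0, 0, 0.075], [0.4, 4.6, 0], 5.0],
    [[0, 0, 0.075], [0.4, 4.6, 0], 5.0],
    [[0, 0, 0.075], [0.5, 4.6, 0], 5.0],
    [[0, 0, 0.075], [0.5, 4.6, 0], 5.0],
    [[0, 0, 0.075], [0.5, 4.6, 0], 5.0],
    [[0, 0, 0.075], [0.5, 3, 0], 5.0],
  ],
)

```text
clock: 10.4
position: [0.4857, 0.3452, 0.2832]
ee_rot: [0.358, 0.305, 0.873, -0.128]
contact_force: [0.2, -0.2, -2.8]
width: 0.0593
gripper_force: 65.1
```

```bash
python3 - <<'E'
from h import *
T=tool(-37,45,1)
left(STAND+[0,0,.115+.14]+.008*T.as_matrix()[:,2],T)
ims=[]
for n in ("scene","top"):
    im=eyes.get_image(n); cv2.imwrite(f'pics/{n}_x.png',im[:,:,::-1])
    c,r=proj(n,STAND+[0,0,.12])[0].astype(int); x0=max(c-65,0);y0=max(r-70,0)
    print(n,'crop origin',x0,y0)
    ims.append(cv2.resize(im[y0:y0+130,x0:x0+130][:,:,::-1],None,fx=3,fy=3))
cv2.imwrite('pics/over.png',np.hstack(ims))
E
```

```text
t 10.4 pos [0.4857 0.3452 0.2832] qdeg [ 53.  19.  91. -46.  77.  15.] F [ 0.2 -0.2 -2.8] w 0.0593 gf 65.1
shift cm [ 0.58  3.24 -3.38] rotvec [ 0.0005 -0.0067  0.0288] deg 1.7
scene crop origin 329 152
top crop origin 58 128
```

View pics/over.png

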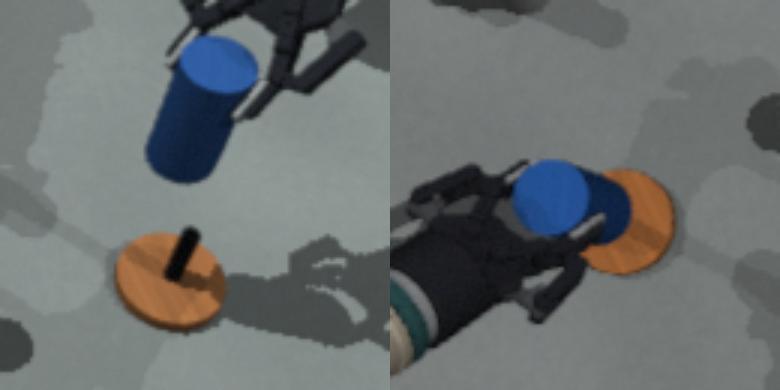

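Cup hangs mouth down, base disc at scene crop (218,63) and top crop (551,197), peg tip at scene crop (190,233). Measure its offset and tilt.

```bash
python3 - <<'E'
from h import *
import scipy.optimize as so
g=G(); print('grasp pt',g.round(4)); px={}
for n in ("scene","top"):
    im=cv2.imread(f'pics/{n}_x.png')[:,:,::-1].copy()
    hsv=cv2.cvtColor(im,cv2.COLOR_RGB2HSV); p0=proj(n,g+[0,0,.0])[0]
    m=cv2.inRange(hsv,(105,120,150),(130,255,255)); cs,_=cv2.findContours(m,0,1)
    c=max([c for c in cs if np.linalg.norm(c.mean((0,1))-p0)<60],key=cv2.contourArea)
    (u,ax,an)=cv2.fitEllipse(cv2.convexHull(c)); px[n]=np.array(u); print(n,'base disc',np.round(u,1),np.round(ax,1))
    b=[b for b in blobs(im,'blue') if np.linalg.norm(b.mean(0)-p0)<60][0]
    if n=='scene':
        e=[]
        for side in (min,max):
            pts=np.array([(side(b[b[:,1]==r][:,0]),r) for r in range(int(u[1])+(6 if side is min else 25),int(b[:,1].max())-10)],np.float32)
            if len(pts)>3:
                v=cv2.fitLine(pts,cv2.DIST_HUBER,0,.01,.01).ravel(); print(side.__name__,len(pts),'slope dx/dy',v[0]/v[1])
B=so.least_squares(lambda P:np.r_[proj('scene',P)[0]-px['scene'],proj('top',P)[0]-px['top']],g+[0,0,.02])
B=B.x; print('B',B.round(4),'B-g',(B-g).round(4))
d=proj('scene',np.array([B,B-[0,0,.12]])); print('vertical slope',(d[1]-d[0])[0]/(d[1]-d[0])[1])
for k in (-30,30):
    off=np.array([0,k/1000,0]);d=proj('scene',np.array([B+off,B+off-[0,0,.12]])); print(k,(d[1]-d[0])[0]/(d[1]-d[0])[1])
s,Rm=st();print('nominal axis tilt', (Rm.apply([0,0,1])).round(3))
E
```

```text
grasp pt [0.4815 0.3488 0.2891]
scene base disc [401.  173.2] [16.2 25.2]
min 23 slope dx/dy -0.3830171
max 4 slope dx/dy -0.31738773
top base disc [116.3 194.3] [ 5.  22.3]
B [0.4825 0.3429 0.3039] B-g [ 0.001  -0.0059  0.0148]
vertical slope -0.40699052650724477
-30 -0.365490668541157
30 -0.4495274395037745
nominal axis tilt [ 0.548 -0.442 -0.71 ]
```

```bash
python3 - <<'E'
from h import *
import scipy.optimize as so
g=G()
r=so.least_squares(lambda P:np.r_[proj('scene',P)[0]-[401.3,173.1],proj('top',P)[0]-[111.7,193.7]],g+[0,0,.02])
print(r.x.round(4),(r.x-g).round(4),r.fun.round(2))
E
```

```text
[0.4836 0.3476 0.3074] [ 0.0022 -0.0012  0.0182] [ 0.2  -0.02  0.21 -0.01]
```

Request:
drive_tool(
  rows=[
    [[0, -0.006, 0], [0.2, 1.6, 0], 5.0],
    [[0, 0, 0], [0.2, 1.7, 0], 5.0],
    [[0, 0, 0], [0, 0, -2], 5.0],
    [[0, 0, 0], [0, 0, -2], 5.0],
    [[0, 0, 0], [0, 0, -2], 5.0],
    [[0, 0, 0], [0, 0, -1.5], 5.0],
    [[0, 0, 0], [0, 0, 0], 5.0],
    [[0, 0, 0], [0, 0, 0], 5.0],
  ],
)

```text
clock: 11.5
position: [0.4906, 0.3764, 0.2097]
ee_rot: [0.362, 0.307, 0.871, -0.127]
contact_force: [0.0, -0.1, -0.6]
width: 0.0591
gripper_force: 65.1
```

```bash
python3 - <<'E'
from h import *
print(G())
ims=[]
for n in ("scene","top"):
    im=eyes.get_image(n)
    c,r=proj(n,STAND+[0,0,.12])[0].astype(int); x0=max(c-65,0);y0=max(r-70,0)
    ims.append(cv2.resize(im[y0:y0+130,x0:x0+130][:,:,::-1],None,fx=3,fy=3))
cv2.imwrite('pics/over2.png',np.hstack(ims))
E
```

```text
[0.48622823 0.37991879 0.21532771]
```

View pics/over2.png

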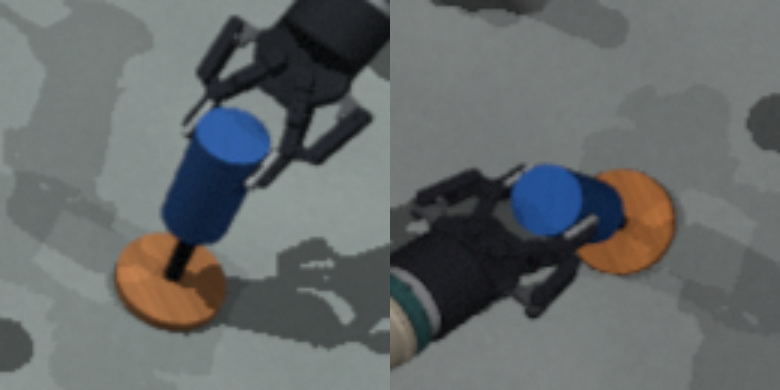

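The cup's rim (scene crop about (190,225)) is in line with the peg, whose tip is at the rim. Keep lowering.

Request:
drive_tool(
  rows=[
    [[0, 0, 0], [0, 0, -1], 5.0],
    [[0, 0, 0], [0, 0, -1.2], 5.0],
    [[0, 0, 0], [0, 0, -1.2], 5.0],
    [[0, 0, 0], [0, 0, -1.2], 5.0],
    [[0, 0, 0], [0, 0, -1.2], 5.0],
    [[0, 0, 0], [0, 0, -1.2], 5.0],
    [[0, 0, 0], [0, 0, -1.0], 5.0],
    [[0, 0, 0], [0, 0, 0], 5.0],
  ],
)

```text
clock: 12.6
position: [0.49, 0.3759, 0.1281]
ee_rot: [0.361, 0.307, 0.871, -0.128]
contact_force: [-0.5, -0.3, -1.8]
width: 0.0593
gripper_force: 65.1
```

Request:
drive_tool(
  rows=[
    [[0, 0, 0], [0, 0, -0.3], 5.0],
    [[0, 0, 0], [0, 0, -0.3], 5.0],
    [[0, 0, 0], [0, 0, 0], 5.0],
    [[0, 0, 0], [0, 0, 0], 5.0],
  ],
)

```text
clock: 13.1
position: [0.4903, 0.3763, 0.1233]
ee_rot: [0.362, 0.307, 0.871, -0.127]
contact_force: [-0.4, 0.0, -1.6]
width: 0.0598
gripper_force: 65.1
```

Request:
drive_tool(
  rows=[
    [[0, 0, 0], [0, 0, -0.2], 5.0],
    [[0, 0, 0], [0, 0, -0.2], 5.0],
    [[0, 0, 0], [0, 0, 0], 5.0],
  ],
)

```text
clock: 13.48
position: [0.4902, 0.3761, 0.1189]
ee_rot: [0.361, 0.307, 0.871, -0.128]
contact_force: [-0.1, -0.0, -2.1]
width: 0.0592
gripper_force: 65.1
```

Request:
drive_tool(
  rows=[
    [[0, 0, 0], [0, 0, -0.2], 5.0],
    [[0, 0, 0], [0, 0, -0.1], 5.0],
    [[0, 0, 0], [0, 0, 0], 5.0],
  ],
)

```text
clock: 13.85
position: [0.4902, 0.3762, 0.116]
ee_rot: [0.362, 0.307, 0.871, -0.127]
contact_force: [0.8, 0.6, -1.5]
width: 0.0591
gripper_force: 65.1
```

Request:
drive_tool(
  rows=[
    [[0, 0, 0], [0, 0, -0.1], 5.0],
    [[0, 0, 0], [0, 0, -0.1], 5.0],
    [[0, 0, 0], [0, 0, 0], 5.0],
  ],
)

```text
clock: 14.22
position: [0.4902, 0.3762, 0.114]
ee_rot: [0.362, 0.307, 0.871, -0.127]
contact_force: [1.0, -0.2, -1.6]
width: 0.0592
gripper_force: 65.1
```

Request:
drive_tool(
  rows=[
    [[0, 0, 0], [0, 0, -0.1], 5.0],
    [[0, 0, 0], [0, 0, -0.1], 5.0],
    [[0, 0, 0], [0, 0, 0], 5.0],
  ],
)

```text
clock: 14.6
position: [0.4902, 0.3762, 0.112]
ee_rot: [0.362, 0.307, 0.871, -0.127]
contact_force: [0.1, 0.6, -1.3]
width: 0.0593
gripper_force: 65.1
```

Request:
drive_tool(
  rows=[
    [[0, 0, 0], [0, 0, -0.1], 5.0],
    [[0, 0, 0], [0, 0, 0], 5.0],
  ],
)

```text
clock: 14.85
position: [0.4903, 0.3762, 0.1111]
ee_rot: [0.362, 0.307, 0.871, -0.127]
contact_force: [-0.4, -0.3, -1.2]
width: 0.0592
gripper_force: 65.2
```

Request:
drive_tool(
  rows=[
    [[0, 0, 0], [0, 0, -0.1], 5.0],
    [[0, 0, 0], [0, 0, 0], 5.0],
  ],
)

```text
clock: 15.1
position: [0.4905, 0.376, 0.1109]
ee_rot: [0.362, 0.307, 0.871, -0.127]
contact_force: [-0.0, -0.7, 2.9]
width: 0.0594
gripper_force: 65.3
```

Request:
drive_tool(
  rows=[
    [[0, 0, 0], [0, 0, -0.1], 5.0],
    [[0, 0, 0], [0, 0, 0], 5.0],
  ],
)

```text
clock: 15.35
position: [0.4906, 0.3759, 0.1109]
ee_rot: [0.363, 0.307, 0.87, -0.128]
contact_force: [-1.8, -0.4, 7.8]
width: 0.0594
gripper_force: 65.6
```

```bash
python3 - <<'E'
from h import *
s,Rm=st();print(G(),s['contact_force'],s['moment'])
ims=[]
for n in ("scene","top"):
    im=eyes.get_image(n)
    c,r=proj(n,STAND+[0,0,.08])[0].astype(int); x0=max(c-65,0);y0=max(r-70,0)
    ims.append(cv2.resize(im[y0:y0+130,x0:x0+130][:,:,::-1],None,fx=3,fy=3))
cv2.imwrite('pics/down.png',np.hstack(ims))
E
```

```text
[0.48618791 0.3794473  0.11651899] [-1.84982684 -0.36900343  7.79196244] [-0.26008752  0.03416062 -0.19434106]
```

View pics/down.png

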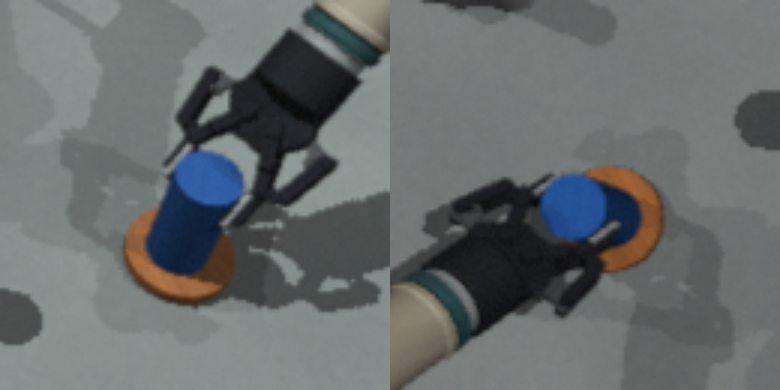

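Cup is seated centrally on the foot (scene crop rim about (187,255), foot around it evenly), with 8 N of contact. Release and back off along the tool axis.

Request:
drive_tool(
  rows=[
    [[0, 0, 0], [0, 0, 0], 6.2],
    [[0, 0, 0], [0, 0, 0], 6.6],
    [[0, 0, 0], [0, 0, 0], 7.2],
    [[0, 0, 0], [0, 0, 0], 7.8],
    [[0, 0, 0], [0, 0, 0], 8.5],
    [[0, 0, 0], [0, 0, 0], 8.5],
    [[0, 0, 0], [0, 0, 0], 8.5],
    [[0, 0, 0], [0, 0, 0], 8.5],
  ],
)

```text
clock: 16.45
position: [0.4903, 0.3762, 0.1091]
ee_rot: [0.362, 0.307, 0.871, -0.127]
contact_force: [0.4, -0.4, -0.9]
width: 0.0849
gripper_force: 0.0
```

Request:
drive_tool(
  rows=[
    [[0, 0, 0], [-0.27, 0.22, 0.36], 8.5],
    [[0, 0, 0], [-0.55, 0.44, 0.71], 8.5],
    [[0, 0, 0], [-1.1, 0.88, 1.42], 8.5],
    [[0, 0, 0], [-1.1, 0.88, 1.42], 8.5],
    [[0, 0, 0], [-1.1, 0.88, 1.42], 8.5],
    [[0, 0, 0], [-1.1, 0.88, 1.42], 8.5],
    [[0, 0, 0], [-1.1, 0.88, 1.42], 8.5],
    [[0, 0, 0], [-1.1, 0.88, 1.42], 8.5],
  ],
)

```text
clock: 17.45
position: [0.4151, 0.4363, 0.2062]
ee_rot: [0.362, 0.307, 0.871, -0.127]
contact_force: [-0.4, -0.2, 0.2]
width: 0.0852
gripper_force: 0.0
```

Request:
drive_tool(
  rows=[
    [[0, 0, 0], [-1, 0.8, 2], 8.5],
    [[0, 0, 0], [-0.5, 0.4, 2], 8.5],
    [[0, 0, 0], [0, 0, 0], 8.5],
    [[0, 0, 0], [0, 0, 0], 8.5],
  ],
)

```text
clock: 17.95
position: [0.4006, 0.4474, 0.2445]
ee_rot: [0.361, 0.307, 0.871, -0.128]
contact_force: [-0.3, 0.6, -0.5]
width: 0.0849
gripper_force: 0.0
```

```bash
python3 - <<'E'
from h import *
im=eyes.get_image("scene"); cv2.imwrite('pics/end.png',cv2.resize(im[130:330,190:450][:,:,::-1],None,fx=3,fy=3))
E
```

```text
(no output)
```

View pics/end.png

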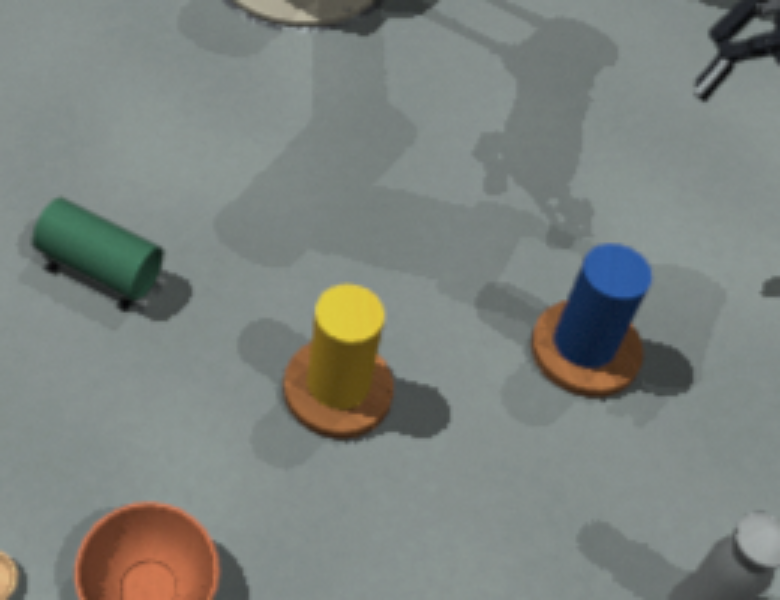

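The blue cup stands upright on its foot (crop (603,305)). The green cup (98,248) and yellow cup (347,345) are undisturbed, and the gripper is clear.

```bash
python3 -c "
from rig import job
print(job.sign_off())"
```

```text
the job is handed in; nothing more can be done
None
```

The blue tumbler is mouth down over the peg of the empty stand with its rim on the wooden foot, released only after contact; the green and yellow tumblers were left alone, and the job was handed in at about 18 s.

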